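# Slide the thread tray across the gap into its dock

### The arm

A 6-joint arm with a two-finger parallel gripper is mounted at the origin on the work surface. World frame = base frame: x ahead of the robot, y to its left, z up, the work surface at z = 0. Lengths are in m, angles in rad, forces in N, time in s.
With the tool pointing down it reaches from about 0.325 to 0.775 m from the base axis. Payload 9.3 kg.
Tool frame: the origin (TCP) lies at the very end of the fingers, on their centre line; the grasp point (between the pads) lies 19 mm behind it; z points along the fingers, y is the line along which they close (so a half turn about z gives the same grasp; the last joint's range is limited). The gripper opens to 85 mm and grips with 20 to 120 N. Pads are 22 mm wide; open, the fingers measure 114 mm over their backs; the gripper's body (76 mm by 85 mm) begins 54 mm behind the grasp point. The pads swing forward as they close: fully open they stand 13 mm farther back than shut.
Start: joints at [-1.465, 0.259, 0.021, 1.334, 0, 1.418], TCP at [0.141, -0.532, 0.231] pointing down, gripper open.
Joint ranges: [-3.04, 3.04], [-0.91, 1.82], [-1.04, 1.36], [-1.92, 1.95], [-1.52, 1.45], [-3.14, 3.14]. Speed limits (rad/s): [2.22, 2.22, 2.79, 3.14, 3.14, 3.14].

### API

Orientations are given as [roll, pitch, yaw] about the fixed x, y, z axes, in that order (R = Rz(yaw) Ry(pitch) Rx(roll)).
In Python, from workcell import manip gives the robot as it stands.
- The arm moves only by the tool arm_command, never from a script. Its arguments are lists of equal length, an entry for each row: "rot": the turn, a rotation vector about the tool's x, y, z in rad, a list of three; "offset": the shift along the tool's x, y, z in cm, a list of three; "jaw": the finger opening in cm, from 0 to 8.54. A call has 1 to 10 rows; each row is the pose to reach, as a shift and turn from the pose commanded when the call began, along the tool's axes at that moment; what a row does not reach only later rows make up. A row lasts 1/12 s, in which the tool goes at most 41.7 mm and 7.16 degrees, less where a joint would pass 70% of its speed; a pose out of reach is approached as far as the arm can. A call with a gripper value outside its range is refused whole. The fingers move at their own pace and stop on an object; "force" is the grip in N (left out, the last holds). Time passes only in rows, so rows that repeat a pose let the fingers close. It gives the time, the measured TCP pose, the force, the opening and the grip force at its end, in the units of the state.
- manip.sense(): the state, without advancing time (a new reading comes with each control period).
- manip.capture(name): name is "scene" or "side" or "wrist"; returns a dict with "image" (480x640x3 uint8, red, green, blue), "z_map" (480x640 float32, m along the optical axis (not along the pixel's ray), 0 where there is no reading), "vertical_fov" (degrees; the focal length in pixels is half the picture's height over the tangent of half this angle, whatever the lens; pixels are square), "cx", "cy" (the principal point, pixels), "R" (3x3) and "t" (3): a world point X has camera coordinates R X + t; the wrist camera has in their place "tool_from_camera" (4x4, takes a point from camera to tool coordinates, whose origin is the TCP and whose axes are the flange's). Camera axes: x right, y down, z forward; pixel columns grow to the right and rows downward; lengths in m; the calibration is good to about 2 mm. The wrist camera is an equidistant fisheye: a pixel r from the principal point sees the ray r / f radians off the axis. A picture is of the moment at which its call begins: read the wrist's pose just before it.
- manip.finish_job(): hands the job in; it is judged then, once.
The state is a dict: "clock": time; "joints": joint angles; "joint_velocities": joint speeds; "effort": joint torques, N m; "ee_pos": TCP position; "ee_rot": TCP orientation; "wrist_force": force on the tool from outside, world axes, zero at the start; "moment": the same for the moment, N m; "gripper_width": finger opening in m; "finger_force": force on a finger pad.
Only numpy, scipy, OpenCV 4.12 (cv2) and the standard library are available. Lean on these libraries where they do the work, as an engineer would, in place of code of your own. Each camera call takes 0.05 s, during which the arm holds its last target. There are 200 camera calls.

### The job

Take the loaded thread tray by its grip board and slide it slowly off the plywood stand, across the gap and into the railed dock, keeping it low and level so that its heavy front never sags into the gap. Press it home against the metal stop with about 10 N for about a second, then let go and leave it lying flat and touching the stop. Do not force it down or ram it, and leave the other sewing things alone.

Things in the scene. Friction and masses are not known exactly. Their poses are not given: they have to be found in the camera images.
- tray: Wooden tray, 200 (x) x 120 (y) mm, walls 30 mm high; six thread spools (tops 65 mm above the underside) fixed in its front half. Origin: centre of the underside; x points to its front, the way it is slid; z up. About 0.65 kg, centre of mass about 40 mm ahead of the origin: unheld it tips once 60 mm past an edge. Friction unknown, about 0.5 to 0.7.
- tray_grip (a point): Grip point in the upright board at the tray's rear, 94 mm behind the tray's origin and 48 mm above its underside. The board is 12 mm thick (x), 70 mm wide (y), its top 66 mm above the underside. Pinch it from above: one finger behind the tray, one inside it (100 mm free up to the spools). Axes as the tray's.
- tray_nose (a point): Middle of the tray's front end at the level of the skids' underside, 100 mm ahead of the tray's origin. The tray stands on two steel skids 8 mm thick along x at y = +-42 mm, whose front 20 mm bend up 6 mm like a sledge. Axes as the tray's.
- stand: Fixed plywood stand on which the tray starts, 240 (x) x 260 (y) mm, top 50 mm above its origin. Origin: centre of its foot on the table; x points towards the dock, z up. The gap starts at its edge x = +120 mm.
- dock: Fixed grey dock, 230 (x) x 200 (y) mm, deck 50 mm above its origin (centre of its foot); x points away from the stand. Near edge at x = -115 mm. The deck may lie 2.5 mm above or below the stand's top. Two rails 16 mm high along x, 125 mm apart (2.5 mm free each side of the tray), flared open 12 mm over their first 40 mm. May be turned 0.04 rad and offset 8 mm from the stand.
- stop: Fixed aluminium stop bar across the far end of the dock, 12 (x) x 100 (y) x 20 (z) mm, with two dark screws on top. Origin: at the bottom middle of the face that the tray's nose meets; x as the dock's. It is rigid, and set differently each time. The tray is home when its nose touches this face.
- loose_spool: Bystander: single loose thread spool, 38 mm diameter, 62 mm high, standing on the table. Origin: centre of its foot.
- thimble: Bystander: steel thimble, 19 mm diameter, 22 mm high, standing on the stand beside the tray. Origin: centre of its foot.
- pin_wheel: Bystander: white disc of pins, 72 mm diameter, 16 mm high, lying on the table. Origin: centre of its underside.
Mind the look-alikes: they are no part of the job. There is more than one size of the tray; the job needs the larger.

How it is judged:
On the way, in this order (a step that is already met when the one before it is completed fails the run):
1. the tray bridges the gap, its nose 30 mm or more over the dock (x of tray_nose in the frame of dock above -0.085 m and z of tray_nose in the frame of dock above 0.045 m), for 0.1 s.
2. the tray is pressed against the stop with 5 to 16 N for 0.3 s (contact force between tray and stop between 5 and 16 N), for 0.3 s.
At the end, for the whole second after the job is handed in: The tray lies flat on the dock's deck (within 3 mm of its height, tilt under 0.03 rad), between the rails (within 6 mm of the middle line and 0.06 rad), its nose within 3 mm of the stop, at rest and released (x of tray_nose in the frame of stop above -0.003 m and z of tray in the frame of dock between 0.047 and 0.053 m and y of tray in the frame of dock between -0.006 and 0.006 m and angle between tray's own z axis and vertical below 0.03 rad and angle between the x axis of tray and the x axis of dock, either way round below 0.06 rad and linear speed of tray below 0.01 m/s); the robot touches nothing.
It fails at once if the tray's nose sags more than 6 mm below the stand's top, or the tray tilts more than 0.08 rad (z of tray_nose in the frame of stand below 0.044 m or angle between tray's own z axis and vertical above 0.08 rad).
It fails at once if the tray is lifted more than 8 mm above the stand's top instead of being slid (z of tray in the frame of stand above 0.058 m).
It fails at once if the tray is shoved faster than 0.3 m/s (linear speed of tray above 0.3 m/s).
It fails at once if the tray is rammed against the stop with more than 18 N, forced against the dock or its rails with more than 25 N, or against the stand with more than 40 N (contact force between tray and stop above 18 N or contact force between tray and stand above 40 N or contact force between tray and dock above 25 N).
It fails at once if the loose spool, thimble or pin wheel is moved more than 15 mm (distance of any of loose_spool, thimble, pin_wheel from where it was at the start of the episode above 0.015 m).
It also fails if it takes over 69 s, if anything falls off the work surface, if the arm or the gripper's body presses on something with over 40 N, if the wrist force passes 120 N, or if a joint passes its speed limit or range.

## Working session

There is one attempt and no reset: what is moved stays moved. The work goes in short steps, Python scripts to look and compute and a tool call to move; the robot and the scene stay as the last step left them, time stands still between calls to the robot, and variables do not carry over. Pictures are saved under pics/ and viewed, at most 10 in all, crops included, and the job is handed in when it is done.

Besides the shell and the picture viewer there is one more tool, called after "Emit:" in YAML: its name, and indented under it one key for each argument. arm_command: Moves the arm, as the interface text tells. Its arguments: {"type":"object","properties":{"rot":{"type":"array"},"offset":{"type":"array"},"jaw":{"type":"array"},"force":{"type":"number"}},"required":["rot","offset","jaw"]}

```bash
mkdir -p pics; ls
cat > h.py <<'E'
import numpy as np, cv2
from workcell import manip
from scipy.spatial.transform import Rotation as Ro
def cap(n):
    s=manip.sense(); c=manip.capture(n); c['s']=s
    c['f']=240/np.tan(np.radians(c['vertical_fov'])/2); return c
def cloud(c):
    "world xyz per pixel from z_map (pinhole cams)"
    v,u=np.mgrid[:480,:640]; z=c['z_map']
    P=np.stack([(u-c['cx'])/c['f']*z,(v-c['cy'])/c['f']*z,z],-1)
    W=(P-np.array(c['t']))@np.array(c['R']); W[z==0]=np.nan; return W
def save(c,name): cv2.imwrite('pics/'+name,cv2.cvtColor(c['image'],cv2.COLOR_RGB2BGR))
def ray(c,u,v,h):
    "pixel onto plane z=h"
    R=np.array(c['R']);o=-R.T@np.array(c['t']); d=R.T@np.array([(u-c['cx'])/c['f'],(v-c['cy'])/c['f'],1]); return o+d*(h-o[2])/d[2]
E
python3 - <<'E'
from h import *
a=cap('scene');b=cap('side')
for n,c in(('scene',a),('side',b)):
    save(c,n+'0.png'); np.savez(n+'0.npz',**{k:v for k,v in c.items() if k!='s'})
    print(n,c['f'],c['cx'],c['cy'],-np.array(c['R']).T@np.array(c['t']))
print(manip.sense())
E
```

```text
pics
scene 530.697909678973 314.61028005433866 244.19272657203177 [ 1.40826009 -0.27452491  0.96023089]
side 499.70056563418234 321.40244227563494 238.80875613571422 [0.43275331 0.57057088 0.78420915]
{'clock': 0.1, 'joints': array([-1.46461784e+00,  2.59154167e-01,  2.08497627e-02,  1.33371382e+00,
       -2.25778751e-05,  1.41820128e+00]), 'joint_velocities': array([ 2.44570759e-03,  5.92042328e-05,  1.74825561e-03, -1.80884054e-03,
       -1.75645938e-03, -1.83565778e-04]), 'effort': array([ 6.74637122e-03, -5.56692445e+01,  3.45072770e+01,  1.16351503e-02,
       -1.79789129e-05,  2.34799359e-06]), 'ee_pos': array([ 0.14070705, -0.53143779,  0.23072147]), 'ee_rot': array([-3.14038153e+00, -1.63416670e-04,  2.58773452e-01]), 'wrist_force': array([-0.64095334,  0.70067232,  0.2256267 ]), 'moment': array([-0.02568451, -0.01942504, -0.02838114]), 'finger_force': 0.0, 'gripper_width': 0.08541438010807535}
```

View pics/scene0.png

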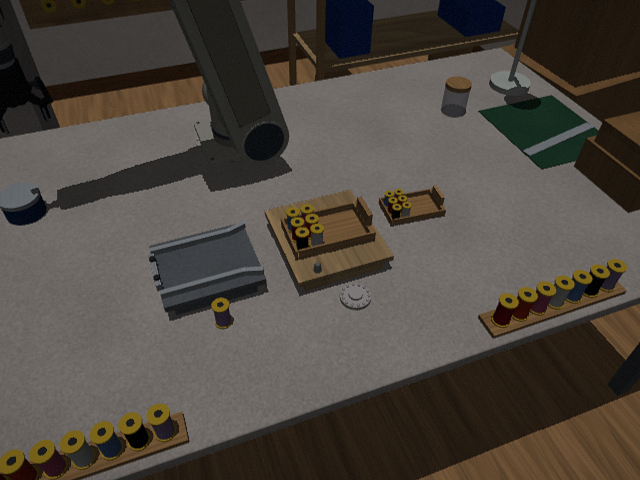

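View pics/side0.png

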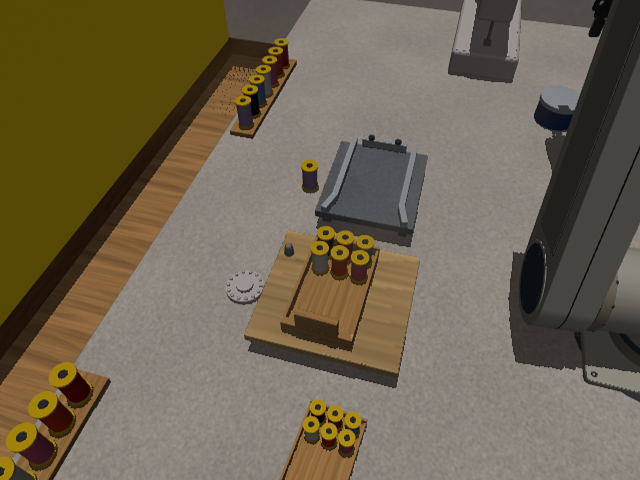

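The scene view shows the large tray on the stand around (335,228), its grip board at (365,210) and the dock at (207,268) with its stop on the left at (155,270). In the side view the board is at (317,320), the dock at (375,185) and the stop at (384,143). The smaller look-alike tray is at (412,205) in the scene view. Next I measure from the depth maps, keeping the two views separate.

```bash
cat > m.py <<'E'
from h import *
def load(n): return dict(np.load(n+'0.npz'))
def rect(P):
    (c,s,a)=cv2.minAreaRect((P[:,:2]*1000).astype(np.float32)); return np.round(c,1),np.round(s,1),round(a,2)
if __name__=='__main__':
  for n,box in(('scene',(145,180,400,320)),('side',(235,125,430,385))):
    c=load(n); W=cloud(c); x0,y0,x1,y1=box
    m=np.zeros((480,640),bool); m[y0:y1,x0:x1]=1
    hsv=cv2.cvtColor(c['image'],cv2.COLOR_RGB2HSV)
    sat=hsv[...,1]>70
    z=W[...,2]
    print(n,'table z',np.nanmedian(z[m&(z<.015)]))
    h,e=np.histogram(z[m&(z>.02)],bins=np.arange(.02,.13,.002)); print([(round(a*1000),int(k)) for a,k in zip(e,h) if k>30])
    def comp(mask,name,mn=60):
        k,l,s,_=cv2.connectedComponentsWithStats((mask).astype(np.uint8))
        for i in range(1,k):
            if s[i,4]>mn: P=W[l==i]; print(name,s[i].tolist(),'z %.4f sd %.4f'%(np.median(P[:,2]),P[:,2].std()),*rect(P))
    flat=m&(abs(z-.05)<.005)
    comp(flat&sat,'wood50',200); comp(flat&~sat,'grey50',200)
    comp(m&(z>.058)&(z<.075)&~sat,'rail/stop')
    comp(m&(z>.073)&(z<.085)&sat,'tray wall'); comp(m&(z>.107)&(z<.125),'tops',20)
E
python3 m.py
```

```text
scene table z -0.0019484860552900355
[(20, 41), (30, 65), (32, 108), (34, 143), (36, 156), (38, 155), (40, 165), (42, 206), (44, 875), (46, 2617), (48, 3196), (50, 1544), (52, 395), (54, 359), (56, 574), (58, 641), (60, 514), (62, 460), (64, 496), (66, 324), (68, 185), (70, 171), (72, 134), (74, 162), (76, 221), (78, 186), (80, 67), (82, 35), (86, 43), (88, 37), (96, 40), (98, 31), (100, 40), (102, 41), (104, 34), (106, 33), (108, 66), (110, 189), (112, 334), (114, 192), (116, 33)]
wood50 [265, 190, 129, 94, 3330] z 0.0480 sd 0.0018 [546.5  83.9] [265.2 240.4] 0.37
grey50 [154, 226, 107, 64, 3503] z 0.0490 sd 0.0019 [ 529.7 -211.7] [225.1 139.5] 89.45
grey50 [161, 273, 105, 36, 1180] z 0.0490 sd 0.0021 [ 628.2 -214. ] [ 33.5 230. ] 1.12
rail/stop [149, 221, 115, 77, 1378] z 0.0644 sd 0.0031 [ 541.7 -216.9] [176.7 236.4] 0.63
tray wall [297, 201, 79, 52, 492] z 0.0774 sd 0.0025 [553.9  88.5] [190.9 128.5] 88.35
tray wall [281, 217, 17, 37, 106] z 0.0781 sd 0.0020 [551.2 -14.3] [ 13.8 121.2] 83.84
tops [357, 197, 16, 21, 127] z 0.1131 sd 0.0024 [556.1 175.9] [15.  71.1] 89.18
tops [300
[... 974 characters left out ...]
043 [ 542.2 -324.7] [100.   17.1] 0.59
rail/stop [398, 146, 20, 81, 492] z 0.0665 sd 0.0019 [ 471.  -211.4] [ 22.4 234.4] 4.12
rail/stop [285, 243, 8, 11, 70] z 0.0676 sd 0.0047 [653.1  23.9] [14.2 12.9] 68.9
tray wall [280, 246, 100, 97, 1006] z 0.0791 sd 0.0023 [552.5  86.1] [202.7 120.6] 88.69
tray wall [351, 268, 16, 10, 62] z 0.0783 sd 0.0036 [514.1  54.6] [26.9 13. ] 8.88
tops [311, 226, 24, 31, 454] z 0.1144 sd 0.0016 [586.7  27.7] [70.  31.7] 89.79
tops [331, 230, 23, 31, 465] z 0.1143 sd 0.0015 [550.9  27.8] [70.1 31.5] 88.84
tops [351, 235, 23, 31, 474] z 0.1146 sd 0.0016 [515.1  29.2] [69.9 31.5] 89.83
tops [294, 308, 45, 20, 409] z 0.1149 sd 0.0025 [554.5 180.1] [14.1 70. ] 88.77
```

```bash
cat > fit.py <<'E'
from m import *
def line(P,axis,lo,hi,step=.006,how=np.median):
    "fit other=a+b*axis through per-bin statistic"
    o=1-axis; X=[];Y=[]
    for s in np.arange(lo,hi,step):
        k=(P[:,axis]>=s)&(P[:,axis]<s+step)
        if k.sum()>3: X.append(s+step/2); Y.append(how(P[k,o]))
    X=np.array(X);Y=np.array(Y);g=np.ones(len(X),bool)
    for _ in range(4):
        b,a=np.polyfit(X[g],Y[g],1); r=Y-a-b*X; g=abs(r)<max(2*r[g].std(),.0006)
    return a,b,r[g].std(),g.sum()
def show(t,l,at): print('%-12s at %.3f -> %.4f  slope %.4f sd %.4f n %d'%(t,at,l[0]+l[1]*at,l[1],l[2],l[3]))
if __name__=='__main__':
  for n in('scene','side'):
    c=load(n);W=cloud(c);z=W[...,2];P=W.reshape(-1,3);hsv=cv2.cvtColor(c['image'],cv2.COLOR_RGB2HSV).reshape(-1,3)
    sat=hsv[:,1]>70; z=P[:,2]; x=P[:,0];y=P[:,1]
    print(n)
    rl=(z>.062)&(z<.075)&~sat&(y<-.09)&(y>-.34)
    for t,a,b in(('rail+',.59,.66),('rail-',.44,.50)):
        Q=P[rl&(x>a)&(x<b)]
        for hn,f in(('med',np.median),('min',np.min),('max',np.max)): show(t+hn,line(Q,1,-.30,-.15,how=f),-.21)
    S=P[(z>.060)&(z<.075)&~sat&(y<-.30)&(y>-.345)&(x>.485)&(x<.60)]
    show('stop face',line(S,0,.50,.585,how=lambda v:np.percentile(v,97)),.54); show('stop med',line(S,0,.50,.585),.54)
    d=P[(abs(z-.05)<.006)&~sat&(y<-.08)&(y>-.34)&(x>.42)&(x<.66)]
    show('dock near',line(d,0,.45,.63,how=np.max),.54);show('dock far',line(d,0,.45,.63,how=np.min),.54)
    show('dock x+',line(d,1,-.31,-.11,how=np.max),-.21);show('dock x-',line(d,1,-.31,-.11,how=np.min),-.21)
    st=P[(abs(z-.049)<.005)&sat&(y<.25)&(y>-.06)&(x>.38)&(x<.7)]
    show('stand near',line(st,0,.43,.66,how=np.min),.54); show('stand x-',line(st,1,-.02,.19,how=np.min),.08);show('stand x+',line(st,1,-.02,.19,how=np.max),.08)
    tw=P[(z>.074)&(z<.084)&sat&(y<.20)&(y>-.03)]
    tx=tw[:,0]
    show('wall+',line(tw[tx>.59],1,-.01,.18),.08);show('wall-',line(tw[(tx<.515)],1,-.01,.18),.08)
    b=P[(z>.108)&(z<.122)&(y>.14)&(y<.22)&(x>.5)&(x<.6)]
    show('board med',line(b,0,.52,.59),.555); print('board z',np.median(b[:,2]),b[:,:2].min(0),b[:,:2].max(0))
    w=P[(abs(z-.049)<.005)&sat&(y<.25)&(y>-.06)&(x>.38)&(x<.7)]; e=P[(abs(z-.05)<.004)&~sat&(y<-.12)&(y>-.29)&(x>.48)&(x<.6)]
    print('stand z %.4f dock z %.4f'%(np.median(w[:,2]),np.median(e[:,2])))
E
python3 fit.py
```

```text
scene
rail+med     at -0.210 -> 0.6110  slope -0.0236 sd 0.0008 n 23
rail+min     at -0.210 -> 0.6037  slope -0.0173 sd 0.0008 n 21
rail+max     at -0.210 -> 0.6171  slope -0.0211 sd 0.0012 n 24
rail-med     at -0.210 -> 0.4740  slope -0.0181 sd 0.0013 n 24
rail-min     at -0.210 -> 0.4670  slope -0.0023 sd 0.0011 n 22
rail-max     at -0.210 -> 0.4806  slope -0.0032 sd 0.0018 n 25
stop face    at 0.540 -> -0.3237  slope 0.0207 sd 0.0004 n 11
stop med     at 0.540 -> -0.3288  slope -0.0003 sd 0.0008 n 13
dock near    at 0.540 -> -0.1013  slope 0.0152 sd 0.0007 n 23
dock far     at 0.540 -> -0.3236  slope -0.0173 sd 0.0011 n 20
dock x+      at -0.210 -> 0.6430  slope -0.0096 sd 0.0008 n 30
dock x-      at -0.210 -> 0.4426  slope -0.0195 sd 0.0017 n 30
stand near   at 0.540 -> -0.0356  slope 0.0046 sd 0.0004 n 32
stand x-     at 0.080 -> 0.4173  slope 0.0061 sd 0.0011 n 30
stand x+     at 0.080 -> 0.6765  slope -0.0094 sd 0.0008 n 30
wall+        at 0.080 -> 0.6122  slope 0.0304 sd 0.0009 n 25
wall-        at 0.080 -> 0.4364  slope 1.0870 sd 0.0820 n 26
board med    at 0.555 -> 0.1761  
[... 663 characters left out ...]
> -0.0966  slope 0.0109 sd 0.0005 n 26
dock far     at 0.540 -> -0.3246  slope 0.0157 sd 0.0013 n 23
dock x+      at -0.210 -> 0.6396  slope -0.0127 sd 0.0003 n 25
dock x-      at -0.210 -> 0.4415  slope -0.0159 sd 0.0006 n 34
stand near   at 0.540 -> 0.0765  slope 0.2219 sd 0.1065 n 39
stand x-     at 0.080 -> 0.4148  slope -0.0078 sd 0.0003 n 34
stand x+     at 0.080 -> 0.6734  slope -0.0043 sd 0.0004 n 30
wall+        at 0.080 -> 0.6091  slope 0.0196 sd 0.0004 n 23
wall-        at 0.080 -> 0.4943  slope 0.0320 sd 0.0006 n 26
board med    at 0.555 -> 0.1819  slope -0.0247 sd 0.0004 n 12
board z 0.11498116589910137 [0.51943648 0.17284811] [0.58951172 0.18752943]
stand z 0.0495 dock z 0.0506
```

Emit:
arm_command:
  rot:
    - [0,0,0]
    - [0,0,0]
    - [0,0,0]
  offset:
    - [0,0,-3]
    - [0,0,-6]
    - [0,0,-8]
  jaw: [8.5,8.5,8.5]

```text
clock: 0.35
ee_pos: [0.1407, -0.5316, 0.3132]
ee_rot: [3.141, 0.0, 0.259]
wrist_force: [-0.1, -0.7, 0.0]
gripper_width: 0.0849
finger_force: 0.0
```

```bash
cat > go.py <<'E'
import sys
from h import *
def go(p,yaw):
    s=manip.sense(); R=Ro.from_euler('xyz',s['ee_rot']); T=Ro.from_euler('xyz',[np.pi,0,yaw])
    print('offset cm',np.round(R.inv().apply(np.array(p)-s['ee_pos'])*100,2),'rot',np.round((R.inv()*T).as_rotvec(),4),'pos',np.round(s['ee_pos'],4),'F',np.round(s['wrist_force'],2),'M',np.round(s['moment'],2),'t',s['clock'])
if __name__=='__main__':
    a=[float(v) for v in sys.argv[1:]]; go(a[:3],a[3])
E
python3 go.py .545 -.15 .33 3.13
```

```text
offset cm [ 48.84 -26.55  -1.7 ] rot [ 0.0000e+00  1.1000e-03 -2.8712e+00] pos [ 0.1407 -0.5316  0.3132] F [-0.11 -0.72  0.03] M [-0.02  0.01  0.02] t 0.35
```

Emit:
arm_command:
  rot:
    - [0,0,-2.87]
    - [0,0,-2.87]
    - [0,0,-2.87]
    - [0,0,-2.87]
    - [0,0,-2.87]
    - [0,0,-2.87]
    - [0,0,-2.87]
    - [0,0,-2.87]
    - [0,0,-2.87]
    - [0,0,-2.87]
  offset:
    - [48.8,-26.5,-1.7]
    - [48.8,-26.5,-1.7]
    - [48.8,-26.5,-1.7]
    - [48.8,-26.5,-1.7]
    - [48.8,-26.5,-1.7]
    - [48.8,-26.5,-1.7]
    - [48.8,-26.5,-1.7]
    - [48.8,-26.5,-1.7]
    - [48.8,-26.5,-1.7]
    - [48.8,-26.5,-1.7]
  jaw: [8.5,8.5,8.5,8.5,8.5,8.5,8.5,8.5,8.5,8.5]

```text
clock: 1.18
ee_pos: [0.4447, -0.244, 0.324]
ee_rot: [-3.141, -0.0, 1.515]
wrist_force: [0.4, -1.0, -0.5]
gripper_width: 0.0849
finger_force: 0.0
```

```bash
python3 go.py .545 -.15 .33 3.13
```

```text
offset cm [ 9.95  9.49 -0.6 ] rot [-1.000e-04 -2.000e-04 -1.615e+00] pos [ 0.4447 -0.244   0.324 ] F [ 0.37 -1.01 -0.47] M [-0.03  0.04 -0.01] t 1.1833
```

Emit:
arm_command:
  rot:
    - [0,0,-1.615]
    - [0,0,-1.615]
    - [0,0,-1.615]
    - [0,0,-1.615]
    - [0,0,-1.615]
    - [0,0,-1.615]
    - [0,0,-1.615]
    - [0,0,-1.615]
    - [0,0,-1.615]
    - [0,0,-1.615]
  offset:
    - [10,9.5,-0.6]
    - [10,9.5,-0.6]
    - [10,9.5,-0.6]
    - [10,9.5,-0.6]
    - [10,9.5,-0.6]
    - [10,9.5,-0.6]
    - [10,9.5,-0.6]
    - [10,9.5,-0.6]
    - [10,9.5,-0.6]
    - [10,9.5,-0.6]
  jaw: [8.5,8.5,8.5,8.5,8.5,8.5,8.5,8.5,8.5,8.5]

```text
clock: 2.02
ee_pos: [0.5446, -0.1519, 0.3296]
ee_rot: [3.142, -0.001, 2.765]
wrist_force: [-0.0, -0.2, 0.8]
gripper_width: 0.0849
finger_force: 0.0
```

Emit:
arm_command:
  rot:
    - [0,0,-0.375]
    - [0,0,-0.375]
    - [0,0,-0.375]
    - [0,0,-0.375]
    - [0,0,-0.375]
    - [0,0,-0.375]
  offset:
    - [0,0,0]
    - [0,0,0]
    - [0,0,0]
    - [0,0,0]
    - [0,0,0]
    - [0,0,0]
  jaw: [8.5,8.5,8.5,8.5,8.5,8.5]

```text
clock: 2.52
ee_pos: [0.5447, -0.1519, 0.3299]
ee_rot: [3.141, -0.0, 3.13]
wrist_force: [-1.1, -0.5, 0.0]
gripper_width: 0.0849
finger_force: 0.0
```

```bash
cat >> h.py <<'E'
def wcloud(c):
    "wrist: equidistant fisheye; world xyz per pixel"
    v,u=np.mgrid[:480,:640]; z=c['z_map']; a=(u-c['cx'])/c['f']; b=(v-c['cy'])/c['f']; r=np.hypot(a,b)+1e-9
    k=np.tan(np.minimum(r,1.5))/r; P=np.stack([a*k*z,b*k*z,z],-1)
    M=np.array(c['tool_from_camera']); P=P@M[:3,:3].T+M[:3,3]
    W=Ro.from_euler('xyz',c['s']['ee_rot']).apply(P.reshape(-1,3)).reshape(P.shape)+c['s']['ee_pos']; W[z==0]=np.nan; return W
E
python3 - <<'E'
from h import *
c=cap('wrist');save(c,'w1.png'); s=c.pop('s'); np.savez('w10.npz',**c,s_rot=s['ee_rot'],s_pos=s['ee_pos']); print(s['ee_pos'],s['ee_rot'],c['f'],c['tool_from_camera'])
E
```

```text
[ 0.5446704  -0.15194335  0.32985238] [ 3.14141941e+00 -3.58476368e-04  3.12963496e+00] 371.64829954431775 [[ 1.09875238e-03 -9.61920338e-01 -2.73327744e-01  6.89451031e-02]
 [ 9.99999396e-01  1.05310692e-03  3.13714059e-04 -1.11136756e-04]
 [-1.39245957e-05 -2.73327924e-01  9.61920915e-01 -1.41900200e-01]
 [ 0.00000000e+00  0.00000000e+00  0.00000000e+00  1.00000000e+00]]
```

View pics/w1.png

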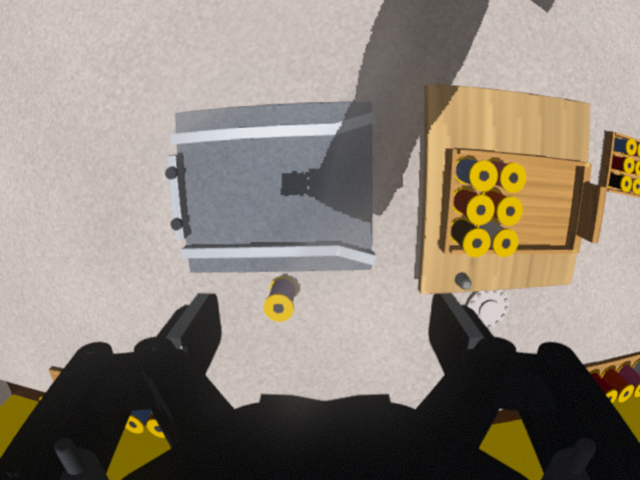

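The wrist view shows everything at once: the dock spans x from 175 to 373, its stop is at (178,197), the tray is around (515,205) and the board at (590,210). Now I run the same fits on the wrist cloud.

```bash
cat > wfit.py <<'E'
from fit import *
c=dict(np.load('w10.npz')); c['s']={'ee_rot':c['s_rot'],'ee_pos':c['s_pos']}
W=wcloud(c);P=W.reshape(-1,3)
v,u=np.mgrid[:480,:640]
sat=(cv2.cvtColor(c['image'],cv2.COLOR_RGB2HSV)[...,1]>70).ravel(); top=(v<285).ravel()
P=P.copy();P[~top]=np.nan
x,y,z=P.T
g=lambda a,b,m:m&(z>a)&(z<b)
e=g(.04,.06,~sat&(y<-.12)&(y>-.29)&(x>.49)&(x<.59)); w=g(.04,.06,sat&(y<.2)&(y>-.03)&(x>.42)&(x<.48)); t=g(-.02,.02,~sat&(x<.42)&(y<-.05))
print('z dock %.4f stand %.4f table %.4f'%tuple(np.median(P[k,2]) for k in(e,w,t)))
A=np.c_[P[e][:,:2],np.ones(e.sum())]; print('deck plane',np.linalg.lstsq(A,P[e][:,2],rcond=None)[0])
zd=np.median(z[e]); rl=g(zd+.011,zd+.025,~sat&(y<-.09)&(y>-.34))
for n,a,b in(('rail+',.59,.66),('rail-',.44,.50)):
    Q=P[rl&(x>a)&(x<b)]
    for hn,f in(('med',np.median),('min',np.min),('max',np.max)): show(n+hn,line(Q,1,-.30,-.15,how=f),-.21)
S=P[g(zd+.012,zd+.03,(y<-.30)&(y>-.36)&(x>.485)&(x<.60))]
show('stop near',line(S,0,.495,.585,how=lambda q:np.percentile(q,98)),.54);show('stop med',line(S,0,.495,.585),.54);print('stop z',np.median(S[:,2]))
d=P[g(zd-.006,zd+.006,~sat&(y<-.08)&(y>-.34)&(x>.42)&(x<.66))]
show('dock near',line(d,0,.45,.63,how=np.max),.54);show('dock x+',line(d,1,-.31,-.11,how=np.max),-.21);show('dock x-',line(d,1,-.31,-.11,how=np.min),-.21)
zs=np.median(z[w]); st=P[g(zs-.005,zs+.005,sat&(y<.25)&(y>-.06)&(x>.38)&(x<.7))]
show('stand near',line(st,0,.43,.66,how=np.min),.54)
tw=P[g(zs+.024,zs+.036,sat&(y<.165)&(y>-.03))]
for n,q in(('wall+',tw[tw[:,0]>.595]),('wall-',tw[tw[:,0]<.505])):
    for hn,f in(('med',np.median),('min',np.min),('max',np.max)): show(n+hn,line(q,1,-.01,.16,how=f),.08)
fr=tw[tw[:,1]<0.005]; show('front min',line(fr,0,.51,.60,how=np.min),.55)
b=P[g(zs+.06,zs+.075,(y>.14)&(y<.22)&(x>.5)&(x<.6))]
for hn,f in(('med',np.median),('min',np.min),('max',np.max)): show('board '+hn,line(b,0,.52,.59,how=f),.555)
print('board z',np.median(b[:,2]),b[:,:2].min(0),b[:,:2].max(0))
E
python3 wfit.py
```

```text
z dock 0.0501 stand 0.0494 table -0.0006
deck plane [-6.12462465e-04 -2.65476238e-05  5.03735918e-02]
rail+med     at -0.210 -> 0.6082  slope -0.0102 sd 0.0004 n 23
rail+min     at -0.210 -> 0.6022  slope -0.0159 sd 0.0001 n 25
rail+max     at -0.210 -> 0.6151  slope -0.0066 sd 0.0005 n 23
rail-med     at -0.210 -> 0.4721  slope -0.0147 sd 0.0003 n 25
rail-min     at -0.210 -> 0.4663  slope -0.0138 sd 0.0003 n 24
rail-max     at -0.210 -> 0.4778  slope -0.0151 sd 0.0003 n 24
stop near    at 0.540 -> -0.3192  slope 0.0170 sd 0.0004 n 15
stop med     at 0.540 -> -0.3237  slope 0.0142 sd 0.0004 n 14
stop z 0.07001780635527827
dock near    at 0.540 -> -0.0976  slope 0.0137 sd 0.0006 n 26
dock x+      at -0.210 -> 0.6396  slope -0.0144 sd 0.0006 n 34
dock x-      at -0.210 -> 0.4409  slope -0.0146 sd 0.0004 n 34
stand near   at 0.540 -> -0.0326  slope 0.0078 sd 0.0004 n 39
wall+med     at 0.080 -> 0.6088  slope 0.0245 sd 0.0003 n 16
wall+min     at 0.080 -> 0.6068  slope 0.0207 sd 0.0003 n 17
wall+max     at 0.080 -> 0.6118  slope 0.0257 sd 0.0002 n 18
wall-med     at 0.080 -> 0.4945  slope 0.0226 sd 0.0003 n 26
wall-min     at 0.080 -> 0.4922  slope 0.0194 sd 0.0004 n 28
wall-max     at 0.080 -> 0.4969  slope 0.0237 sd 0.0003 n 23
front min    at 0.550 -> -0.0139  slope -0.0223 sd 0.0004 n 15
board med    at 0.555 -> 0.1778  slope -0.0269 sd 0.0003 n 10
board min    at 0.555 -> 0.1733  slope -0.0239 sd 0.0003 n 11
board max    at 0.555 -> 0.1862  slope -0.0369 sd 0.0008 n 12
board z 0.11482023489093474 [0.51942121 0.17232301] [0.58903358 0.18783056]
```

```bash
python3 go.py .5542 .1798 .17 3.118
```

```text
offset cm [-0.58 33.18 15.99] rot [ 0.0001 -0.0002  0.0123] pos [ 0.5447 -0.152   0.3299] F [0.6 0.1 0.1] M [ 0.01  0.01 -0.01] t 2.5667
```

Emit:
arm_command:
  rot:
    - [0,0,0.012]
    - [0,0,0.012]
    - [0,0,0.012]
    - [0,0,0.012]
    - [0,0,0.012]
    - [0,0,0.012]
    - [0,0,0.012]
    - [0,0,0.012]
    - [0,0,0.012]
    - [0,0,0.012]
  offset:
    - [-0.1,4,2]
    - [-0.2,8,4]
    - [-0.3,12,6]
    - [-0.3,16,8]
    - [-0.4,20,10]
    - [-0.5,24,12]
    - [-0.5,27.5,13.5]
    - [-0.58,30,15]
    - [-0.58,32.5,16]
    - [-0.58,33.18,16]
  jaw: [8.5,8.5,8.5,8.5,8.5,8.5,8.5,8.5,8.5,8.5]

```text
clock: 3.4
ee_pos: [0.5515, 0.1833, 0.1672]
ee_rot: [3.142, -0.004, 3.123]
wrist_force: [-1.3, -0.3, 0.6]
gripper_width: 0.085
finger_force: 0.0
```

```bash
python3 - <<'E'
from h import *
c=cap('wrist'); W=wcloud(c);P=W.reshape(-1,3);x,y,z=P.T
b=P[(z>.105)&(z<.125)&(y>.15)&(y<.21)&(x>.5)&(x<.6)]
k=abs(b[:,0]-.5542)<.01; k=b[k]; print(len(b),b.min(0),b.max(0),np.median(b,0),'y range mid',np.percentile(k[:,1],[2,98])); save(c,'w2.png')
A=cv2.fitLine(b[:,:2].astype(np.float32),cv2.DIST_HUBER,0,.001,.001).ravel();print(A)
E
python3 go.py .5542 .1798 .0815 3.118
```

```text
2650 [0.51960293 0.17354231 0.10507287] [0.59004307 0.18740561 0.11745171] [0.55135601 0.18062386 0.11517022] y range mid [0.17458235 0.18628648]
[ 0.9996777  -0.02538562  0.5522107   0.1805973 ]
offset cm [-0.24 -0.28  8.71] rot [ 0.     -0.0026  0.0052] pos [0.5521 0.1827 0.1686] F [-0.3  -0.22  0.35] M [ 0.07 -0.   -0.04] t 3.45
```

View pics/w2.png

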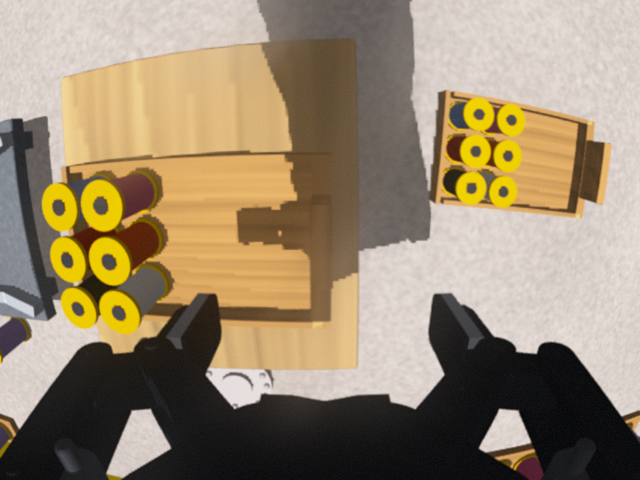

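The board stands centred between the fingers at about (328,255), with the large tray's spools at left. So I descend straight down.

Emit:
arm_command:
  rot:
    - [0,0,0]
    - [0,0,0]
    - [0,0,0]
    - [0,0,0]
    - [0,0,0]
    - [0,0,0]
    - [0,0,0]
    - [0,0,0]
    - [0,0,0]
    - [0,0,0]
  offset:
    - [0,0,0]
    - [0,0,1.2]
    - [0,0,2.4]
    - [0,0,3.6]
    - [0,0,4.8]
    - [0,0,6]
    - [0,0,7.2]
    - [0,0,8.2]
    - [0,0,8.8]
    - [0,0,8.8]
  jaw: [8.5,8.5,8.5,8.5,8.5,8.5,8.5,8.5,8.5,8.5]

```text
clock: 4.28
ee_pos: [0.5529, 0.1787, 0.0813]
ee_rot: [-3.141, -0.001, 3.12]
wrist_force: [-1.0, -0.9, -0.8]
gripper_width: 0.0848
finger_force: 0.0
```

Emit:
arm_command:
  rot:
    - [0,0,0]
    - [0,0,0]
    - [0,0,0]
  offset:
    - [0,0,0]
    - [0,0,0]
    - [0,0,0]
  jaw: [8.5,8.5,8.5]

```text
clock: 4.53
ee_pos: [0.5535, 0.1798, 0.0828]
ee_rot: [3.141, 0.001, 3.122]
wrist_force: [0.6, 0.2, -1.1]
gripper_width: 0.0852
finger_force: 0.0
```

```bash
python3 go.py .5542 .1801 .0815 3.118; python3 -c "
from h import *
print(manip.sense()['ee_rot'])"
```

```text
offset cm [-0.07  0.03  0.13] rot [0.0002 0.0012 0.0037] pos [0.5535 0.1798 0.0828] F [ 0.56  0.19 -1.06] M [ 0.04 -0.    0.01] t 4.5333
[3.14137710e+00 1.18779975e-03 3.12166569e+00]
```

Emit:
arm_command:
  rot:
    - [0,0,0.003]
    - [0,0,0.003]
    - [0,0,0.003]
    - [0,0,0.003]
    - [0,0,0.003]
    - [0,0,0.003]
    - [0,0,0.003]
    - [0,0,0.003]
    - [0,0,0.003]
    - [0,0,0.003]
  offset:
    - [-0.05,0.03,0.1]
    - [-0.05,0.03,0.1]
    - [-0.05,0.03,0.1]
    - [-0.05,0.03,0.1]
    - [-0.05,0.03,0.1]
    - [-0.05,0.03,0.1]
    - [-0.05,0.03,0.1]
    - [-0.05,0.03,0.1]
    - [-0.05,0.03,0.1]
    - [-0.05,0.03,0.1]
  jaw: [8,7,6,5,4,3,2,1.4,1,0.8]
  force: 60

```text
clock: 5.37
ee_pos: [0.5536, 0.1801, 0.0811]
ee_rot: [3.142, 0.0, 3.119]
wrist_force: [-0.8, -0.1, 1.9]
gripper_width: 0.0111
finger_force: 58.3
```

Emit:
arm_command:
  rot:
    - [0,0,0]
    - [0,0,0]
    - [0,0,0]
    - [0,0,0]
    - [0,0,0]
    - [0,0,0]
  offset:
    - [0,0,0]
    - [0,0,0]
    - [0,0,0]
    - [0,0,0]
    - [0,0,0]
    - [0,0,0]
  jaw: [0.6,0.6,0.6,0.6,0.6,0.6]

```text
clock: 5.87
ee_pos: [0.5536, 0.1801, 0.0811]
ee_rot: [3.142, 0.0, 3.119]
wrist_force: [-1.0, 0.1, 2.8]
gripper_width: 0.0112
finger_force: 58.6
```

```bash
python3 go.py .5542 .1801 .0815 3.118; python3 -c "
from h import *
print(manip.sense()['ee_rot'])"
```

```text
offset cm [-0.06  0.   -0.04] rot [0.     0.0001 0.0008] pos [0.5536 0.1801 0.0811] F [-0.98  0.1   2.79] M [0.04 0.12 0.  ] t 5.8667
[3.14156835e+00 5.63375620e-05 3.11876599e+00]
```

Emit:
arm_command:
  rot:
    - [0,0,-0.002]
    - [0,0,-0.006]
    - [0,0,-0.01]
    - [0,0,-0.015]
    - [0,0,-0.02]
    - [0,0,-0.025]
    - [0,0,-0.03]
    - [0,0,-0.034]
    - [0,0,-0.038]
    - [0,0,-0.038]
  offset:
    - [0.1,-0.2,-0.03]
    - [0.3,-0.7,-0.03]
    - [0.5,-1.2,-0.03]
    - [0.75,-1.8,-0.03]
    - [1,-2.4,-0.03]
    - [1.25,-3,-0.03]
    - [1.5,-3.6,-0.03]
    - [1.7,-4.2,-0.03]
    - [1.83,-4.54,-0.03]
    - [1.83,-4.54,-0.03]
  jaw: [0.6,0.6,0.6,0.6,0.6,0.6,0.6,0.6,0.6,0.6]

```text
clock: 6.7
ee_pos: [0.5338, 0.1339, 0.0812]
ee_rot: [-3.141, -0.001, -3.127]
wrist_force: [-0.3, -1.2, -2.2]
gripper_width: 0.0114
finger_force: 58.3
```

```bash
cat > w3.py <<'E'
import sys
from fit import *
c=cap('wrist');W=wcloud(c);v,u=np.mgrid[:480,:640];P=W.reshape(-1,3).copy();P[(v>285).ravel()]=np.nan
sat=(cv2.cvtColor(c['image'],cv2.COLOR_RGB2HSV)[...,1]>70).ravel();x,y,z=P.T;gy=c['s']['ee_pos'][1]
tw=P[(z>.073)&(z<.087)&sat&(y<gy-.015)&(y>gy-.2)&(x>.46)&(x<.64)]
for n,q,f in(('wall+',tw[tw[:,0]>.585],np.max),('wall-',tw[tw[:,0]<.495],np.min)): show(n,line(q,1,gy-.18,gy-.02,how=f),gy)
zd=.0501
rl=(z>zd+.011)&(z<zd+.02)&~sat&(y<-.14)&(y>-.34)
for n,a,b,f in(('rail+',.59,.65,np.min),('rail-',.44,.49,np.max)):
    q=P[rl&(x>a)&(x<b)]
    if len(q)>50: show(n,line(q,1,-.29,-.14,how=f),-.21)
print('tcp',np.round(c['s']['ee_pos'],4),np.round(c['s']['ee_rot'],4),'F',np.round(c['s']['wrist_force'],2),'M',np.round(c['s']['moment'],2),c['s']['finger_force'],c['s']['clock'])
if len(sys.argv)>1: save(c,sys.argv[1])
E
python3 w3.py w3.png
```

```text
Traceback (most recent call last):
  File "w3.py", line 6, in <module>
    for n,q,f in(('wall+',tw[tw[:,0]>.585],np.max),('wall-',tw[tw[:,0]<.495],np.min)): show(n,line(q,1,gy-.18,gy-.02,how=f),gy)
                                                                                              ~~~~^^^^^^^^^^^^^^^^^^^^^^^^^
  File "fit.py", line 10, in line
    b,a=np.polyfit(X[g],Y[g],1); r=Y-a-b*X; g=abs(r)<max(2*r[g].std(),.0006)
        ~~~~~~~~~~^^^^^^^^^^^^^
TypeError: expected non-empty vector for x
```

```bash
cat > w3.py <<'E'
import sys
from fit import *
s=manip.sense();gy=s['ee_pos'][1]; z0=.0494
def sh(t,Q,lo,hi,f,at):
    try: show(t,line(Q,1,lo,hi,how=f),at)
    except Exception as e: print(t,'none',len(Q))
for n in('wrist','side','scene'):
    c=cap(n);W=wcloud(c) if n=='wrist' else cloud(c);P=W.reshape(-1,3).copy()
    sat=(cv2.cvtColor(c['image'],cv2.COLOR_RGB2HSV)[...,1]>70).ravel();x,y,z=P.T
    tw=P[(z>.071)&(z<.087)&sat&(y<gy-.015)&(y>gy-.2)&(x>.46)&(x<.64)]; print(n)
    sh('wall+',tw[tw[:,0]>.585],gy-.18,gy-.02,np.max,gy);sh('wall-',tw[tw[:,0]<.495],gy-.18,gy-.02,np.min,gy)
    rl=(z>.060)&(z<.071)&~sat&(y<-.14)&(y>-.34)
    for t,a,b,f in(('rail+',.59,.65,np.min),('rail-',.44,.49,np.max)): sh(t,P[rl&(x>a)&(x<b)],-.29,-.14,f,-.21)
    if n=='side' and len(sys.argv)>1: save(c,sys.argv[1])
print('tcp',np.round(s['ee_pos'],4),np.round(s['ee_rot'],4),'F',np.round(s['wrist_force'],2),'M',np.round(s['moment'],2),s['finger_force'],s['clock'])
E
python3 w3.py s3.png
```

```text
wrist
wall+        at 0.134 -> 0.5899  slope -0.0490 sd 0.0015 n 6
wall-        at 0.134 -> 0.4751  slope -0.0158 sd 0.0001 n 27
rail+ none 0
rail- none 0
side
wall+        at 0.134 -> 0.5945  slope -0.0190 sd 0.0003 n 9
wall-        at 0.134 -> 0.4750  slope -0.0156 sd 0.0002 n 24
rail+ none 0
rail-        at -0.210 -> 0.4774  slope -0.0115 sd 0.0006 n 25
scene
wall+        at 0.134 -> 0.5981  slope -0.0089 sd 0.0007 n 26
wall-        at 0.134 -> 0.4758  slope -0.0198 sd 0.0011 n 15
rail+        at -0.210 -> 0.6036  slope -0.0209 sd 0.0006 n 20
rail-        at -0.210 -> 0.4806  slope -0.0111 sd 0.0010 n 23
tcp [0.534  0.134  0.0812] [-3.1403e+00 -6.0000e-04 -3.1275e+00] F [ 0.2  -2.58 -1.94] M [-0.22 -0.06 -0.02] 58.35577726364136 6.75
```

View pics/s3.png

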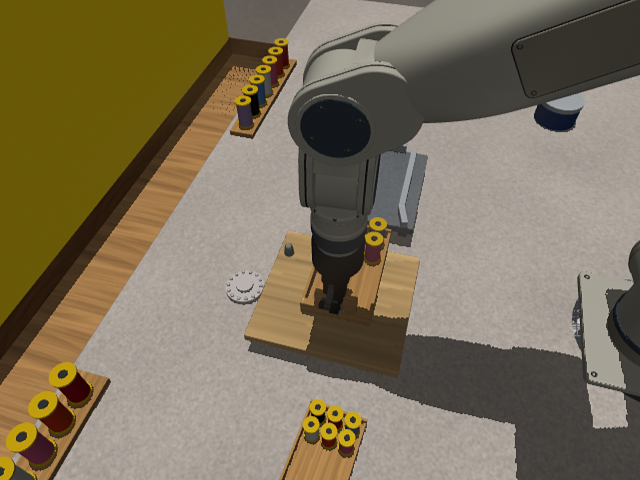

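Emit:
arm_command:
  rot:
    - [0,0,0]
    - [0,0,0]
    - [0,0,0]
    - [0,0,0]
    - [0,0,0]
    - [0,0,0]
    - [0,0,0]
    - [0,0,0]
    - [0,0,0]
    - [0,0,0]
  offset:
    - [0,-0.2,0]
    - [0,-0.6,0]
    - [0,-1,0]
    - [0,-1.4,0]
    - [0,-1.8,0]
    - [0,-2.2,0]
    - [0,-2.6,0]
    - [0,-3,0]
    - [0,-3.3,0]
    - [0,-3.5,0]
  jaw: [0.6,0.6,0.6,0.6,0.6,0.6,0.6,0.6,0.6,0.6]

```text
clock: 7.73
ee_pos: [0.5348, 0.0997, 0.0814]
ee_rot: [3.142, 0.0, -3.127]
wrist_force: [0.8, 3.6, 0.2]
gripper_width: 0.0113
finger_force: 58.8
```

```bash
python3 w3.py s4.png | grep -v rail
```

```text
wrist
wall+        at 0.100 -> 0.5918  slope -0.0402 sd 0.0017 n 6
wall-        at 0.100 -> 0.4760  slope -0.0158 sd 0.0001 n 27
side
wall+        at 0.100 -> 0.5952  slope -0.0210 sd 0.0002 n 11
wall-        at 0.100 -> 0.4758  slope -0.0157 sd 0.0002 n 23
scene
wall+        at 0.100 -> 0.5991  slope -0.0102 sd 0.0009 n 26
wall-        at 0.100 -> 0.4770  slope -0.0134 sd 0.0018 n 18
tcp [0.5348 0.0997 0.0814] [ 3.1415  0.     -3.1267] F [0.77 3.56 0.23] M [0.97 0.04 0.  ] 58.80362391471863 7.7333
```

Emit:
arm_command:
  rot:
    - [0,0,0]
    - [0,0,0]
    - [0,0,0]
    - [0,0,0]
    - [0,0,0]
    - [0,0,0]
    - [0,0,0]
    - [0,0,0]
    - [0,0,0]
    - [0,0,0]
  offset:
    - [0,-0.2,0]
    - [0,-0.6,0]
    - [0,-1,0]
    - [0,-1.4,0]
    - [0,-1.8,0]
    - [0,-2.2,0]
    - [0,-2.6,0]
    - [0,-3,0]
    - [0,-3.3,0]
    - [0,-3.5,0]
  jaw: [0.6,0.6,0.6,0.6,0.6,0.6,0.6,0.6,0.6,0.6]

```text
clock: 8.72
ee_pos: [0.5354, 0.0646, 0.0814]
ee_rot: [-3.141, 0.0, -3.127]
wrist_force: [-0.6, 5.5, 1.5]
gripper_width: 0.0109
finger_force: 59.2
```

```bash
cat > w4.py <<'E'
from w3 import *
E
cat > w5.py <<'E'
from fit import *
s=manip.sense();gy=s['ee_pos'][1]
c=cap('wrist');P=wcloud(c).reshape(-1,3);sat=(cv2.cvtColor(c['image'],cv2.COLOR_RGB2HSV)[...,1]>70).ravel();x,y,z=P.T
q=P[(z>.071)&(z<.087)&sat&(y<gy-.015)&(y>gy-.2)&(x>.46)&(x<.495)]
l=line(q,1,gy-.18,gy-.02,how=np.min);print('axis err mm %.2f slope err %.4f'%(1e3*(l[0]+l[1]*gy+.0598-(.5401-.015*(gy+.21))),l[1]+.015))
k=[(round(a,3),round(float(np.median(q[(abs(q[:,1]-gy+a)<.006),2])),4)) for a in(.04,.08,.12,.16)];print('wall top z by distance ahead',k)
print('tcp',np.round(s['ee_pos'],4),np.round(s['ee_rot'],4),'F',np.round(s['wrist_force'],2),'M',np.round(s['moment'],2),s['clock'])
E
python3 w5.py
```

```text
axis err mm 0.42 slope err -0.0008
wall top z by distance ahead [(0.04, 0.0797), (0.08, 0.0797), (0.12, 0.0798), (0.16, 0.0797)]
tcp [0.5354 0.0646 0.0814] [-3.1414e+00  2.0000e-04 -3.1267e+00] F [-0.59  5.54  1.54] M [0.69 0.04 0.02] 8.7167
```

Emit:
arm_command:
  rot:
    - [0,0,0]
    - [0,0,0]
    - [0,0,0]
    - [0,0,0]
    - [0,0,0]
    - [0,0,0]
    - [0,0,0]
    - [0,0,0]
    - [0,0,0]
    - [0,0,0]
  offset:
    - [0.01,-0.3,-0.01]
    - [0.02,-0.7,-0.02]
    - [0.03,-1.1,-0.03]
    - [0.03,-1.5,-0.04]
    - [0.03,-2,-0.05]
    - [0.03,-2.5,-0.05]
    - [0.03,-3,-0.05]
    - [0.03,-3.5,-0.05]
    - [0.03,-3.8,-0.05]
    - [0.03,-4,-0.05]
  jaw: [0.6,0.6,0.6,0.6,0.6,0.6,0.6,0.6,0.6,0.6]

```text
clock: 9.6
ee_pos: [0.5357, 0.0246, 0.0818]
ee_rot: [3.142, -0.0, -3.127]
wrist_force: [0.5, 5.0, 1.4]
gripper_width: 0.0114
finger_force: 59.1
```

```bash
python3 w5.py
```

```text
axis err mm 0.04 slope err -0.0008
wall top z by distance ahead [(0.04, 0.0799), (0.08, 0.0799), (0.12, 0.0799), (0.16, 0.0797)]
tcp [0.5357 0.0246 0.0818] [ 3.1415 -0.     -3.1269] F [0.46 5.   1.4 ] M [ 0.84  0.04 -0.04] 9.6
```

Emit:
arm_command:
  rot:
    - [0,0,0]
    - [0,0,0]
    - [0,0,0]
    - [0,0,0]
    - [0,0,0]
    - [0,0,0]
    - [0,0,0]
    - [0,0,0]
    - [0,0,0]
    - [0,0,0]
  offset:
    - [0,-0.3,-0.01]
    - [0,-0.8,-0.02]
    - [0,-1.3,-0.03]
    - [0,-1.8,-0.03]
    - [0,-2.3,-0.03]
    - [0,-2.8,-0.03]
    - [0,-3.3,-0.03]
    - [0,-3.8,-0.03]
    - [0,-4.3,-0.03]
    - [0,-4.5,-0.03]
  jaw: [0.6,0.6,0.6,0.6,0.6,0.6,0.6,0.6,0.6,0.6]

```text
clock: 10.48
ee_pos: [0.5363, -0.0207, 0.0821]
ee_rot: [-3.141, -0.0, -3.127]
wrist_force: [-0.6, 3.2, -0.0]
gripper_width: 0.0111
finger_force: 58.8
```

```bash
python3 w5.py
```

```text
axis err mm 0.06 slope err -0.0006
wall top z by distance ahead [(0.04, 0.0801), (0.08, 0.0801), (0.12, 0.08), (0.16, 0.0797)]
tcp [ 0.5363 -0.0207  0.0821] [-3.1413 -0.     -3.127 ] F [-0.57  3.16 -0.02] M [ 0.78 -0.03  0.04] 10.4833
```

Emit:
arm_command:
  rot:
    - [0,0,0]
    - [0,0,0]
    - [0,0,0]
    - [0,0,0]
    - [0,0,0]
    - [0,0,0]
    - [0,0,0]
    - [0,0,0]
    - [0,0,0]
    - [0,0,0]
  offset:
    - [0,-0.3,0]
    - [0,-0.8,0]
    - [0,-1.3,0]
    - [0,-1.8,0]
    - [0,-2.3,0]
    - [0,-2.8,0]
    - [0,-3.3,0]
    - [0,-3.8,0]
    - [0,-4.3,0]
    - [0,-4.5,0]
  jaw: [0.6,0.6,0.6,0.6,0.6,0.6,0.6,0.6,0.6,0.6]

```text
clock: 11.37
ee_pos: [0.5371, -0.0657, 0.0821]
ee_rot: [-3.141, 0.0, -3.127]
wrist_force: [1.1, 2.9, -0.1]
gripper_width: 0.0116
finger_force: 59.0
```

```bash
python3 w5.py
```

```text
axis err mm 0.11 slope err -0.0008
wall top z by distance ahead [(0.04, 0.0802), (0.08, 0.0801), (0.12, 0.0799), (0.16, 0.0797)]
tcp [ 0.5371 -0.0657  0.0821] [-3.1414  0.     -3.1269] F [ 1.14  2.91 -0.09] M [ 0.75 -0.03  0.02] 11.3667
```

Emit:
arm_command:
  rot:
    - [0,0,0]
    - [0,0,0]
    - [0,0,0]
    - [0,0,0]
    - [0,0,0]
    - [0,0,0]
    - [0,0,0]
    - [0,0,0]
    - [0,0,0]
    - [0,0,0]
  offset:
    - [0.01,-0.3,0]
    - [0.01,-0.8,0]
    - [0.01,-1.3,0]
    - [0.01,-1.8,0]
    - [0.01,-2.3,0]
    - [0.01,-2.8,0]
    - [0.01,-3.3,0]
    - [0.01,-3.8,0]
    - [0.01,-4.3,0]
    - [0.01,-4.5,0]
  jaw: [0.6,0.6,0.6,0.6,0.6,0.6,0.6,0.6,0.6,0.6]

```text
clock: 12.25
ee_pos: [0.5376, -0.1107, 0.0821]
ee_rot: [-3.141, -0.0, -3.127]
wrist_force: [-0.7, 3.5, 0.3]
gripper_width: 0.0113
finger_force: 59.1
```

Emit:
arm_command:
  rot:
    - [0,0,0]
    - [0,0,0]
    - [0,0,0]
    - [0,0,0]
    - [0,0,0]
    - [0,0,0]
    - [0,0,0]
    - [0,0,0]
    - [0,0,0]
    - [0,0,0]
  offset:
    - [0,-0.1,0]
    - [0,-0.2,0]
    - [0,-0.3,0]
    - [0,-0.4,0]
    - [0,-0.5,0]
    - [0,-0.6,0]
    - [0,-0.7,0]
    - [0,-0.8,0]
    - [0,-0.8,0]
    - [0,-0.8,0]
  jaw: [0.6,0.6,0.6,0.6,0.6,0.6,0.6,0.6,0.6,0.6]

```text
clock: 13.08
ee_pos: [0.5377, -0.1182, 0.0821]
ee_rot: [-3.141, -0.0, -3.127]
wrist_force: [-0.1, 0.6, -1.2]
gripper_width: 0.0109
finger_force: 58.9
```

```bash
python3 w5.py
python3 - <<'E'
from fit import *
c=cap('side');save(c,'s5.png');P=cloud(c).reshape(-1,3);x,y,z=P.T;sat=(cv2.cvtColor(c['image'],cv2.COLOR_RGB2HSV)[...,1]>70).ravel()
E
```

```text
axis err mm 0.01 slope err -0.0012
wall top z by distance ahead [(0.04, 0.0801), (0.08, 0.0801), (0.12, 0.0799), (0.16, 0.0798)]
tcp [ 0.5377 -0.1182  0.0821] [-3.1412 -0.     -3.1266] F [-0.13  0.58 -1.24] M [ 0.43 -0.04  0.04] 13.0833
```

Emit:
arm_command:
  rot:
    - [0,0,0]
    - [0,0,0]
    - [0,0,0]
    - [0,0,0]
    - [0,0,0]
    - [0,0,0]
    - [0,0,0]
    - [0,0,0]
    - [0,0,0]
    - [0,0,0]
  offset:
    - [0,-0.03,0]
    - [0,-0.06,0]
    - [0,-0.09,0]
    - [0,-0.12,0]
    - [0,-0.15,0]
    - [0,-0.18,0]
    - [0,-0.21,0]
    - [0,-0.24,0]
    - [0,-0.27,0]
    - [0,-0.3,0]
  jaw: [0.6,0.6,0.6,0.6,0.6,0.6,0.6,0.6,0.6,0.6]

```text
clock: 14.02
ee_pos: [0.5378, -0.1209, 0.0821]
ee_rot: [3.142, -0.0, -3.126]
wrist_force: [-0.5, 3.2, -0.4]
gripper_width: 0.0111
finger_force: 59.1
```

Run:
```python
from h import *
for i in range(4):
    s=manip.sense(); print(np.round(s['ee_pos'],4),np.round(s['wrist_force'],2),np.round(s['moment'],2),s['clock']); manip.capture('side')
```

```text
[ 0.5378 -0.1209  0.0821] [-0.48  3.17 -0.44] [0.81 0.02 0.06] 14.0167
[ 0.5378 -0.121   0.0821] [-0.06  1.85 -0.79] [ 0.69 -0.02 -0.01] 14.0667
[ 0.5378 -0.121   0.0821] [-0.4   2.25 -1.13] [0.68 0.1  0.03] 14.1167
[ 0.5378 -0.121   0.0821] [-0.91  2.56 -0.97] [0.72 0.02 0.  ] 14.1667
```

Emit:
arm_command:
  rot:
    - [0,0,0]
    - [0,0,0]
    - [0,0,0]
    - [0,0,0]
    - [0,0,0]
    - [0,0,0]
    - [0,0,0]
    - [0,0,0]
  offset:
    - [0,-0.02,0]
    - [0,-0.04,0]
    - [0,-0.06,0]
    - [0,-0.08,0]
    - [0,-0.1,0]
    - [0,-0.12,0]
    - [0,-0.14,0]
    - [0,-0.16,0]
  jaw: [0.6,0.6,0.6,0.6,0.6,0.6,0.6,0.6]

```text
clock: 14.88
ee_pos: [0.5378, -0.1225, 0.0821]
ee_rot: [3.142, -0.0, -3.126]
wrist_force: [0.5, 3.6, 0.1]
gripper_width: 0.0114
finger_force: 59.0
```

Emit:
arm_command:
  rot:
    - [0,0,0]
    - [0,0,0]
    - [0,0,0]
    - [0,0,0]
  offset:
    - [0,-0.02,0]
    - [0,-0.04,0]
    - [0,-0.06,0]
    - [0,-0.08,0]
  jaw: [0.6,0.6,0.6,0.6]

```text
clock: 15.22
ee_pos: [0.5378, -0.1233, 0.0821]
ee_rot: [3.142, -0.0, -3.126]
wrist_force: [0.4, 3.4, 0.3]
gripper_width: 0.0112
finger_force: 59.0
```

Emit:
arm_command:
  rot:
    - [0,0,0]
    - [0,0,0]
    - [0,0,0]
    - [0,0,0]
  offset:
    - [0,-0.015,0]
    - [0,-0.03,0]
    - [0,-0.045,0]
    - [0,-0.06,0]
  jaw: [0.6,0.6,0.6,0.6]

```text
clock: 15.55
ee_pos: [0.5378, -0.1239, 0.0821]
ee_rot: [3.142, -0.0, -3.126]
wrist_force: [-0.1, 3.0, -1.6]
gripper_width: 0.0114
finger_force: 59.0
```

Emit:
arm_command:
  rot:
    - [0,0,0]
    - [0,0,0]
    - [0,0,0]
    - [0,0,0]
  offset:
    - [0,-0.01,0]
    - [0,-0.02,0]
    - [0,-0.03,0]
    - [0,-0.04,0]
  jaw: [0.6,0.6,0.6,0.6]

```text
clock: 15.88
ee_pos: [0.5378, -0.1243, 0.0821]
ee_rot: [-3.142, -0.0, -3.126]
wrist_force: [-1.2, 2.2, -0.4]
gripper_width: 0.011
finger_force: 59.0
```

Emit:
arm_command:
  rot:
    - [0,0,0]
    - [0,0,0]
    - [0,0,0]
    - [0,0,0]
  offset:
    - [0,-0.01,0]
    - [0,-0.02,0]
    - [0,-0.03,0]
    - [0,-0.04,0]
  jaw: [0.6,0.6,0.6,0.6]

```text
clock: 16.22
ee_pos: [0.5378, -0.1247, 0.0821]
ee_rot: [3.142, -0.0, -3.126]
wrist_force: [-0.6, 2.9, -0.0]
gripper_width: 0.0116
finger_force: 59.0
```

Emit:
arm_command:
  rot:
    - [0,0,0]
    - [0,0,0]
    - [0,0,0]
    - [0,0,0]
  offset:
    - [0,-0.005,0]
    - [0,-0.01,0]
    - [0,-0.015,0]
    - [0,-0.02,0]
  jaw: [0.6,0.6,0.6,0.6]

```text
clock: 16.55
ee_pos: [0.5378, -0.1249, 0.0821]
ee_rot: [3.142, -0.0, -3.126]
wrist_force: [0.0, 4.7, -0.4]
gripper_width: 0.0113
finger_force: 59.0
```

Emit:
arm_command:
  rot:
    - [0,0,0]
    - [0,0,0]
    - [0,0,0]
    - [0,0,0]
  offset:
    - [0,-0.005,0]
    - [0,-0.01,0]
    - [0,-0.015,0]
    - [0,-0.02,0]
  jaw: [0.6,0.6,0.6,0.6]

```text
clock: 16.88
ee_pos: [0.5378, -0.1251, 0.0821]
ee_rot: [3.142, 0.0, -3.126]
wrist_force: [0.3, 3.4, -1.5]
gripper_width: 0.0113
finger_force: 59.0
```

```bash
cat > f.py <<'E'
from h import *
F=[]
for i in range(4):
    s=manip.sense(); F.append(np.r_[s['wrist_force'],s['moment']]); manip.capture('side')
print(np.round(s['ee_pos'],5),'F',np.round(np.mean(F,0),2),s['clock'])
E
python3 f.py
```

```text
[ 0.53782 -0.12508  0.08214] F [-0.02  3.   -1.1   0.75  0.01  0.02] 17.0333
```

Emit:
arm_command:
  rot:
    - [0,0,0]
    - [0,0,0]
    - [0,0,0]
    - [0,0,0]
  offset:
    - [0,-0.01,0]
    - [0,-0.02,0]
    - [0,-0.03,0]
    - [0,-0.03,0]
  jaw: [0.6,0.6,0.6,0.6]

```text
clock: 17.42
ee_pos: [0.5378, -0.1254, 0.0821]
ee_rot: [-3.142, 0.0, -3.126]
wrist_force: [-0.7, 2.9, 0.4]
gripper_width: 0.0113
finger_force: 59.0
```

Emit:
arm_command:
  rot:
    - [0,0,0]
    - [0,0,0]
    - [0,0,0]
    - [0,0,0]
  offset:
    - [0,-0.01,0]
    - [0,-0.02,0]
    - [0,-0.03,0]
    - [0,-0.03,0]
  jaw: [0.6,0.6,0.6,0.6]

```text
clock: 17.75
ee_pos: [0.5378, -0.1257, 0.0821]
ee_rot: [3.142, -0.0, -3.126]
wrist_force: [0.1, 3.8, 0.5]
gripper_width: 0.0111
finger_force: 59.0
```

Emit:
arm_command:
  rot:
    - [0,0,0]
    - [0,0,0]
    - [0,0,0]
    - [0,0,0]
  offset:
    - [0,-0.01,0]
    - [0,-0.02,0]
    - [0,-0.03,0]
    - [0,-0.03,0]
  jaw: [0.6,0.6,0.6,0.6]

```text
clock: 18.08
ee_pos: [0.5379, -0.1259, 0.0822]
ee_rot: [3.141, 0.0, -3.126]
wrist_force: [0.7, 4.2, 0.1]
gripper_width: 0.0113
finger_force: 59.1
```

Emit:
arm_command:
  rot:
    - [0,0,0]
    - [0,0,0]
    - [0,0,0]
  offset:
    - [0,-0.01,0]
    - [0,-0.02,0]
    - [0,-0.02,0]
  jaw: [0.6,0.6,0.6]

```text
clock: 18.33
ee_pos: [0.5378, -0.1259, 0.0821]
ee_rot: [3.141, 0.0, -3.126]
wrist_force: [0.1, 5.2, -0.2]
gripper_width: 0.0112
finger_force: 59.2
```

```bash
python3 f.py
```

```text
[ 0.53787 -0.1259   0.08214] F [-0.51  5.27  0.26  1.14 -0.03 -0.02] 18.4833
```

Emit:
arm_command:
  rot:
    - [0,0,0]
    - [0,0,0]
    - [0,0,0]
    - [0,0,0]
  offset:
    - [0,-0.01,0]
    - [0,-0.02,0]
    - [0,-0.03,0]
    - [0,-0.03,0]
  jaw: [0.6,0.6,0.6,0.6]

```text
clock: 18.87
ee_pos: [0.5379, -0.1259, 0.0821]
ee_rot: [3.14, 0.0, -3.126]
wrist_force: [0.6, 7.5, 0.5]
gripper_width: 0.0111
finger_force: 59.3
```

```bash
python3 f.py
```

```text
[ 0.53789 -0.12588  0.08217] F [ 0.49  7.02  0.15  1.41 -0.04 -0.04] 19.0167
```

Emit:
arm_command:
  rot:
    - [0,0,0]
    - [0,0,0]
    - [0,0,0]
    - [0,0,0]
    - [0,0,0]
    - [0,0,0]
  offset:
    - [0,-0.01,0]
    - [0,-0.02,0]
    - [0,-0.03,0]
    - [0,-0.04,0]
    - [0,-0.05,0]
    - [0,-0.05,0]
  jaw: [0.6,0.6,0.6,0.6,0.6,0.6]

```text
clock: 19.57
ee_pos: [0.5379, -0.1259, 0.0822]
ee_rot: [3.14, 0.0, -3.126]
wrist_force: [1.2, 8.8, 1.1]
gripper_width: 0.0115
finger_force: 59.4
```

```bash
python3 f.py
```

```text
[ 0.53793 -0.12592  0.08218] F [ 0.44  9.97  1.18  1.85 -0.13 -0.07] 19.7167
```

Emit:
arm_command:
  rot:
    - [0,0,0]
    - [0,0,0]
    - [0,0,0]
    - [0,0,0]
    - [0,0,0]
    - [0,0,0]
    - [0,0,0]
    - [0,0,0]
    - [0,0,0]
    - [0,0,0]
  offset:
    - [0,-0.01,0]
    - [0,-0.02,0]
    - [0,-0.03,0]
    - [0,-0.035,0]
    - [0,-0.035,0]
    - [0,-0.035,0]
    - [0,-0.035,0]
    - [0,-0.035,0]
    - [0,-0.035,0]
    - [0,-0.035,0]
  jaw: [0.6,0.6,0.6,0.6,0.6,0.6,0.6,0.6,0.6,0.6]

```text
clock: 20.6
ee_pos: [0.538, -0.126, 0.0822]
ee_rot: [3.139, 0.001, -3.125]
wrist_force: [1.5, 11.5, 1.1]
gripper_width: 0.0113
finger_force: 59.6
```

```bash
python3 f.py; python3 w5.py; python3 f.py
```

```text
[ 0.53797 -0.12592  0.08225] F [ 1.02 12.07  1.46  2.15 -0.14 -0.11] 20.75
axis err mm 0.06 slope err -0.0007
wall top z by distance ahead [(0.04, 0.0803), (0.08, 0.0801), (0.12, 0.08), (0.16, 0.0798)]
tcp [ 0.5379 -0.1259  0.0822] [ 3.1391e+00  5.0000e-04 -3.1254e+00] F [-0.2  12.33  1.97] M [ 2.19 -0.18 -0.11] 20.8
[ 0.53794 -0.12593  0.08222] F [ 0.8  11.87  1.58  2.14 -0.12 -0.08] 21.0
```

Emit:
arm_command:
  rot:
    - [0,0,0]
    - [0,0,0]
    - [0,0,0]
    - [0,0,0]
    - [0,0,0]
    - [0,0,0]
  offset:
    - [0,0.02,0]
    - [0,0.05,0]
    - [0,0.08,0]
    - [0,0.1,0]
    - [0,0.11,0]
    - [0,0.11,0]
  jaw: [0.6,0.6,0.6,0.6,0.6,0.6]

```text
clock: 21.55
ee_pos: [0.5379, -0.1259, 0.0821]
ee_rot: [3.141, 0.0, -3.126]
wrist_force: [0.7, 5.9, -0.0]
gripper_width: 0.0113
finger_force: 59.2
```

```bash
python3 f.py
```

```text
[ 0.53791 -0.1259   0.08215] F [ 0.59  5.74  0.17  1.17 -0.08 -0.03] 21.7
```

Emit:
arm_command:
  rot:
    - [0,0,0]
    - [0,0,0]
    - [0,0,0]
    - [0,0,0]
    - [0,0,0]
    - [0,0,0]
    - [0,0,0]
    - [0,0,0]
    - [0,0,0]
    - [0,0,0]
  offset:
    - [0,0.02,0]
    - [0,0.04,0]
    - [0,0.04,0]
    - [0,0.04,0]
    - [0,0.04,0]
    - [0,0.04,0]
    - [0,0.04,0]
    - [0,0.04,0]
    - [0,0.04,0]
    - [0,0.04,0]
  jaw: [0.6,0.6,1.2,1.3,1.5,1.8,2.3,3,3.8,4.5]

```text
clock: 22.58
ee_pos: [0.5378, -0.1259, 0.0822]
ee_rot: [-3.141, 0.0, -3.126]
wrist_force: [-0.5, 0.5, 0.3]
gripper_width: 0.045
finger_force: 0.0
```

Emit:
arm_command:
  rot:
    - [0,0,0]
    - [0,0,0]
    - [0,0,0]
    - [0,0,0]
  offset:
    - [0,0,0]
    - [0,0,0]
    - [0,0,0]
    - [0,0,0]
  jaw: [5,5,5,5]

```text
clock: 22.92
ee_pos: [0.5378, -0.1258, 0.0821]
ee_rot: [-3.142, -0.0, -3.126]
wrist_force: [-0.8, -0.5, -0.1]
gripper_width: 0.0501
finger_force: 0.0
```

```bash
python3 f.py;python3 w5.py
```

```text
[ 0.53782 -0.12582  0.08212] F [-0.39 -0.44 -0.08  0.02 -0.03  0.01] 23.0667
axis err mm 0.05 slope err -0.0008
wall top z by distance ahead [(0.04, 0.08), (0.08, 0.08), (0.12, 0.08), (0.16, 0.0798)]
tcp [ 0.5378 -0.1258  0.0821] [ 3.1416 -0.     -3.1264] F [-0.3   0.42 -0.98] M [ 0.02  0.04 -0.02] 23.1167
```

Released with no force left. Now I lift straight up.

Emit:
arm_command:
  rot:
    - [0,0,0]
    - [0,0,0]
    - [0,0,0]
    - [0,0,0]
    - [0,0,0]
    - [0,0,0]
    - [0,0,0]
    - [0,0,0]
    - [0,0,0]
    - [0,0,0]
  offset:
    - [0,0,-0.5]
    - [0,0,-1.5]
    - [0,0,-3]
    - [0,0,-5]
    - [0,0,-8]
    - [0,0,-11]
    - [0,0,-14]
    - [0,0,-17]
    - [0,0,-20]
    - [0,0,-20]
  jaw: [5,5,5,5,5,5,5,5,5,5]

```text
clock: 24.0
ee_pos: [0.539, -0.1263, 0.289]
ee_rot: [-3.138, 0.009, -3.126]
wrist_force: [-0.5, -0.1, -1.0]
gripper_width: 0.0498
finger_force: 0.0
```

Emit:
arm_command:
  rot:
    - [0,0,0]
    - [0,0,0]
    - [0,0,0]
    - [0,0,0]
    - [0,0,0]
  offset:
    - [0,0,0]
    - [0,0,0]
    - [0,0,0]
    - [0,0,0]
    - [0,0,0]
  jaw: [5,5,5,5,5]

```text
clock: 24.42
ee_pos: [0.5375, -0.1257, 0.2813]
ee_rot: [3.141, -0.002, -3.126]
wrist_force: [0.2, -0.3, -1.0]
gripper_width: 0.0501
finger_force: 0.0
```

Run:
```python
from fit import *
c=cap('wrist');save(c,'w6.png');P=wcloud(c).reshape(-1,3);x,y,z=P.T;sat=(cv2.cvtColor(c['image'],cv2.COLOR_RGB2HSV)[...,1]>70).ravel()
tw=P[(z>.073)&(z<.087)&sat&(y<-.13)&(y>-.34)]
for n,q,f in(('wall+',tw[tw[:,0]>.585],np.max),('wall-',tw[(tw[:,0]<.495)&(tw[:,0]>.46)],np.min)): show(n,line(q,1,-.30,-.14,how=f),-.21)
show('tray front',line(tw[tw[:,1]<-.30],0,.5,.585,how=np.min),.54)
S=P[(z>.062)&(z<.0725)&~sat&(y<-.315)&(y>-.345)&(x>.485)&(x<.6)];show('stop near',line(S,0,.495,.585,how=lambda q:np.percentile(q,98)),.54);show('stop far',line(S,0,.495,.585,how=np.min),.54)
b=P[(z>.105)&(z<.125)&(y>-.16)&(y<-.1)&(x>.49)&(x<.59)];print('board',np.median(b,0),b.min(0),b.max(0)); print('wall z',np.median(tw[:,2]))
print(manip.sense()['clock'],manip.sense()['ee_pos'])
```

```text
wall+        at -0.210 -> 0.5997  slope -0.0186 sd 0.0003 n 21
wall-        at -0.210 -> 0.4805  slope -0.0150 sd 0.0002 n 27
tray front   at 0.540 -> -0.3211  slope -0.1952 sd 0.0009 n 4
stop near    at 0.540 -> -0.3243  slope 0.1693 sd 0.0000 n 2
stop far     at 0.540 -> -0.3306  slope 0.0846 sd 0.0000 n 2
board [ 0.53669496 -0.12578395  0.11592964] [ 0.50379955 -0.13259034  0.10770615] [ 0.57435409 -0.11939087  0.11857716]
wall z 0.07983672935281734
24.4667 [ 0.53763947 -0.12576026  0.28145515]
```

View pics/w6.png

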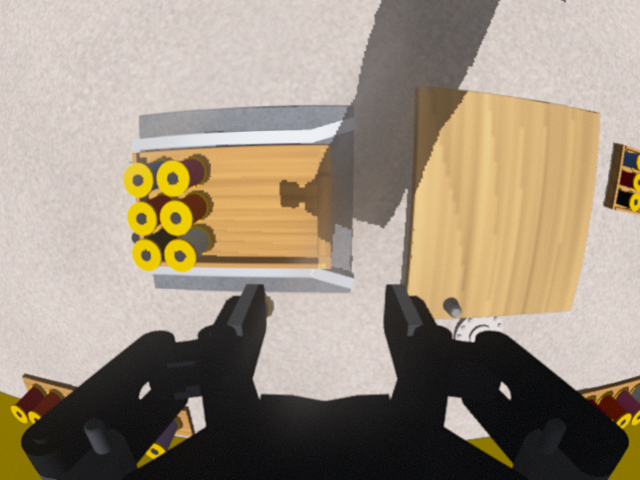

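The tray lies between the rails: its spools are at (125–190, 165–270), the thimble at (452,305) has not been disturbed, and the gripper is clear. The board at y = -0.126 puts the nose at -0.320, which matches the measured stop face and the rise in force there. Handing in.

```bash
python3 -c "
from workcell import manip
print(manip.finish_job())"
```

```text
the job is handed in; nothing more can be done
None
```

I slid the tray across the gap into the dock, pressed it against the stop with an estimated 8–12 N for over a second (wrist reading about 12 N, including friction), released it lying flat against the stop, and handed the job in at about 24.5 s; no verdict came back, and the spools hid the final contact from the camera.

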